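# Lock the tube rotator's shaft with its pin

### The arm

A 6-joint arm with a two-finger parallel gripper is mounted at the origin on the work surface. World frame = base frame: x ahead of the robot, y to its left, z up, the work surface at z = 0. Lengths are in mm, angles in rad, forces in N, time in s.
With the tool pointing down it reaches from about 275 to 750 mm from the base axis. Payload 10.2 kg.
Tool frame: the origin (TCP) lies at the very end of the fingers, on their centre line; the grasp point (between the pads) lies ctrl.grip_depth behind it (ctrl.grip_depth is the distance from the TCP to the grasp point, in mm); z points along the fingers, y is the direction in which the jaws open and shut (so a half turn about z gives the same grasp; the last joint's range is limited). The gripper opens to 85 mm and grips with 20 to 120 N. Pads are 22 mm wide; open, the fingers measure 114 mm over their backs; the gripper's body (76 mm by 85 mm) begins 54 mm behind the grasp point. The pads swing forward as they close: fully open they stand 13 mm farther back than shut.
Start: joints at [-1.343, 0.313, 1.498, -0, 1.331, -0.223], TCP at [228.724, -472.564, 231.294] pointing down, gripper open.
Joint ranges: [-2.94, 2.94], [-0.97, 2.17], [0.19, 2.56], [-1.23, 4.37], [0.02, 3.11], [-2.88, 2.88]. Speed limits (rad/s): [2.39, 2.39, 3.01, 3.14, 3.14, 3.14].

### API

Orientations are given as a unit quaternion [w, x, y, z].
In Python, from rig import telemetry, eyes, ctrl, nets gives the robot as it stands. The module is installed in compiled form; this text tells all that it offers.
- The arm moves only by the tool drive_tool, never from a script. Its argument "series" is text: rows parted by semicolons, each of 7 numbers parted by spaces: the shift along the tool's x, y, z normalised to -1 to 1, where 1 is 0.12 m, then the turn, a rotation vector about the tool's x, y, z normalised to -1 to 1, where 1 is 0.5 rad, then the opening, from 0 (shut) to 1 (fully open). In form: tx ty tz wx wy wz hand; .... A call has 1 to 20 rows; each row is the pose to reach, as a shift and turn from the pose measured when the call began, along the tool's axes at that moment; what a row does not reach only later rows make up. A row lasts 1/10 s, in which the tool goes at most 50 mm and 8.59 degrees, less where a joint would pass 70% of its speed; a pose out of reach is approached as far as the arm can. A call with a number of a shift or a turn outside -1 to 1 is refused whole. A call with a gripper value outside its range is refused whole. The fingers move at their own pace and stop on an object; "newtons" is the grip in N (left out, the last holds). Time passes only in rows, so rows that repeat a pose let the fingers close. It gives the time, the measured TCP pose, the force and the opening at its end, in the units of the state.
- telemetry.sense(): the state, without advancing time (a new reading comes with each control period).
- eyes.capture(name): name is "side" or "top" or "wrist"; returns a dict with "frame" (480x640x3 uint8, red, green, blue), "fx", "fy", "cx", "cy" (pixels), "D" ([k1, k2, p1, p2, k3] as OpenCV has them; the pictures are not rectified), "view" (4x4, takes a point from world to camera coordinates). Camera axes: x right, y up, looking along -z (the intrinsics and any distortion apply to the point x, -y, -z); pixel columns grow to the right and rows downward; lengths in mm; the calibration is good to about 2 mm. A picture is of the moment at which its call begins. There is no depth.
- ctrl.finish_job(): hands the job in, once; it reports no verdict.
Trained networks look in a picture, given as the dict that the camera call returned (one of the last four; its "shot" number tells which), for a name from the list of things; names that differ only in an ending like _2 or _b are one class to them, and where a whole thing is asked for, a point or a joint stands for the part that bears it (a point fixed in the world has none). Each returns a list of dicts, best first, with "confidence" (0 to 1); they miss things now and then, are a little off and sometimes report something else, mostly with a low value. They report only what shows in the picture. A call takes as long as a camera call. They do not tell look-alikes from the thing itself.
- nets.spot_in(name, picture): "rect" ([left, top, right, bottom] in pixels, round what is visible of it).
The state is a dict: "time_s": time; "joints": joint angles; "dq": joint speeds; "tau": joint torques, N m; "eef_pos": TCP position; "ee_rot": TCP orientation; "force": force on the tool from outside, world axes, zero at the start; "wrist_torque": the same for the moment, N m; "grip_width": opening from 0.0 (shut) to 1.0 (fully open).
Only numpy, scipy, OpenCV 4.12 (cv2) and the standard library are available. Lean on these libraries where they do the work, as an engineer would, in place of code of your own. Each camera call takes 0.05 s, during which the arm holds its last target. There are 200 camera calls.

### The job

Lock the specimen-tube rotator for loading: turn its shaft by the crank until the crank arm stands upright with its handle on top, which brings the hidden cross-hole of the shaft under the hole in the top plate. Then take the long locking pin from the pin stand and push it fully home, straight down through plate and shaft, and let go. Leave the stubby pin in the stand.

Things in the scene. Friction and masses are not known exactly. Their poses are not given: they have to be found in the camera images.
- lock_hole (a point): Mouth centre, 122 mm above the bench, of the 20 mm hole (3 mm chamfer) in the rotator's aluminium top plate, 50 x 100 x 12 mm. z up, x along the shaft from tube disc to crank, y across. The shaft's axis is 42 mm below; its 40 mm hub has an 18 mm cross-hole. Tube disc, 112 mm wide, at x -80 to -145 mm; crank arm at x +95 mm, reaching 78 mm from the axis. Fixed to the bench.
- shaft (a joint): Shaft angle, rad. 0: crank arm upright, handle on top, cross-hole vertical. The handle is a black, free-turning sleeve 22 mm wide, 40 mm long along x; at angle q its centre lies at x 121, y -70 sin q, z -42 + 70 cos q mm from lock_hole: positive leans to -y. Starts at 0.6 to 0.95; range -1.3 to 1.3. About 2 to 4 N on the handle turns the shaft; it stays where left.
- long_pin_head (a point): Centre of the long pin's black grip, 26 mm wide and tall. Below it: steel flange 36 mm wide, 6 mm thick, its underside 19 mm below this point; steel shank 14 mm wide, 74 mm long, the last 14 mm tapering to 6 mm. Stands upright in either hole of the stand, 45 mm deep in it, 29 mm of shank showing. z: pin's axis, up. When home this point is 19 mm above lock_hole. 0.08 to 0.17 kg.
- stub_pin_head (a point): Centre of the stubby pin's black grip. Same grip and flange as the long pin, but a 35 mm shank, so its flange lies on the stand and it stands 29 mm lower. Too short for the rotator; stays in the stand, a fixed grey block 60 x 180 mm, 55 mm tall, with two holes 100 mm apart.
Mind the look-alikes: they are no part of the job. Leave any orange look-alike of the part that bears long_pin_head alone.

How it is judged (in metres and radians):
On the way:
1. the shaft is turned until the crank arm is upright and the cross-hole lines up (within 0.25 rad) (value of joint shaft between -0.25 and 0.25 rad), for 0.2 s.
At the end, for the whole second after the job is handed in: The long pin is home through plate and shaft: its grip's centre within 12 mm sideways of the hole and no more than 26 mm above the plate (19 mm when fully home), upright within 0.2 rad, the shaft within 0.25 rad of upright, and the stubby pin still in the stand, within 30 mm of where it was (all of step 1 and z of long_pin_head in the frame of lock_hole below 0.026 m and horizontal distance between long_pin_head and lock_hole below 0.012 m and angle between long_pin_head's own z axis and vertical below 0.2 rad and distance of stub_pin_head from where it was at the start of the episode below 0.03 m); the robot touches nothing.
It fails at once if the stubby pin is taken out or moved by more than 30 mm (distance of stub_pin_head from where it was at the start of the episode above 0.03 m).
It also fails if it takes over 58 s, if anything falls off the work surface, if the arm or the gripper's body presses on something with over 40 N, if the wrist force passes 120 N, or if a joint passes its speed limit or range.

## Working session

There is one attempt and no reset: what is moved stays moved. The work goes in short steps, Python scripts to look and compute and a tool call to move; the robot and the scene stay as the last step left them, time stands still between calls to the robot, and variables do not carry over. Pictures are saved under pics/ and viewed, about 8 in all and at most 12, crops included, and the job is handed in when it is done.

Besides the shell and the picture viewer there is one more tool, called after "Call:" as name(argument=value, ...) on one line, values as JSON. drive_tool: Moves the arm, as the interface text tells. Scaled input: -1 to 1 covers 0.12 m each way for a shift and 0.5 rad each way for a turn. Its arguments: {"type":"object","properties":{"series":{"type":"string"},"newtons":{"type":"number"}},"required":["series"]}

```bash
mkdir -p pics
cat > h.py <<'E'
import numpy as np, cv2
from rig import telemetry, eyes, ctrl, nets
def cam(p):
    K=np.array([[p["fx"],0,p["cx"]],[0,p["fy"],p["cy"]],[0,0,1.]]); V=np.array(p["view"],float)
    F=np.diag([1,-1,-1.]); return K,np.array(p["D"],float),F@V[:3,:3],F@V[:3,3]
def proj(p,X):
    K,D,R,t=cam(p); return cv2.projectPoints(np.atleast_2d(np.array(X,float)),cv2.Rodrigues(R)[0],t,K,D)[0].reshape(-1,2)
def ray(p,uv):
    K,D,R,t=cam(p); n=cv2.undistortPoints(np.array([[uv]],float),K,D).ravel()
    return -R.T@t, R.T@np.array([n[0],n[1],1.])
def atz(p,uv,z):
    o,d=ray(p,uv); return o+d*(z-o[2])/d[2]
def tri(a,ua,b,ub):
    A=[];B=[]
    for p,u in((a,ua),(b,ub)):
        o,d=ray(p,u); d/=np.linalg.norm(d); M=np.eye(3)-np.outer(d,d); A.append(M);B.append(M@o)
    return np.linalg.lstsq(np.vstack(A),np.hstack(B),rcond=None)[0]
def save(p,n): cv2.imwrite(f"pics/{n}.png",p["frame"][:,:,::-1])
def toolshift(target):
    from scipy.spatial.transform import Rotation as R
    s=telemetry.sense(); q=s["ee_rot"]; r=R.from_quat([q[1],q[2],q[3],q[0]])
    return r.inv().apply(np.array(target)-s["eef_pos"])/120
E
python3 - <<'E'
from h import *
s=telemetry.sense(); print(s, ctrl.grip_depth)
for n in("side","top"):
    p=eyes.capture(n); save(p,n+"0")
    K,D,R,t=cam(p); print(n,-R.T@t,K[0,0],D)
    for o in("long_pin_head","stub_pin_head","shaft","lock_hole"):
        try:
            for d in nets.spot_in(o,p)[:4]: print(o,np.round(d["rect"]),round(d["confidence"],2))
        except Exception as e: print(o,e)
E
```

```text
{'time_s': 0.0, 'joints': array([-1.34343195e+00,  3.13488258e-01,  1.49844210e+00, -2.48364538e-05,
        1.33101862e+00, -2.23405552e-01]), 'dq': array([ 3.07149736e-04, -1.18813528e-03, -6.23278261e-06, -1.56029116e-03,
        5.77545585e-04,  1.64961881e-03]), 'tau': array([-1.18155749e-03, -4.12270439e+01, -2.59742814e+01, -2.34038289e-04,
        4.19832679e-03, -9.98106600e-06]), 'eef_pos': array([ 228.64057797, -472.304555  ,  230.71361826]), 'ee_rot': array([-6.78137368e-04,  9.74707261e-01,  2.23484439e-01, -1.34032879e-05]), 'force': array([-0.07927158, -0.12379293, -0.42317591]), 'wrist_torque': array([0.00997137, 0.03061263, 0.0061594 ]), 'grip_width': 1.0007931268578738} 18.700000000000003
side [301.30857272 616.92144465 462.75921362] 493.29561303699427 [0.00578779 0.         0.         0.         0.        ]
long_pin_head [310. 262. 339. 310.] 0.97
long_pin_head [340. 233. 370. 291.] 0.93
stub_pin_head [278. 329. 312. 371.] 0.95
stub_pin_head [324. 134. 486. 261.] 0.72
shaft [341. 133. 488. 236.] 0.64
shaft [279. 327. 312. 368.] 0.56
lock_hole [324. 136. 487. 262.] 0.89
top [ 406.94360732   63.33929998 1041.40510137] 548.8429156805279 [-0.16383422  0.          0.          0.          0.        ]
long_pin_head [277. 260. 298. 278.] 0.79
long_pin_head [330. 261. 348. 279.] 0.53
stub_pin_head [224. 265. 241. 283.] 0.61
shaft [442. 176. 518. 350.] 0.8
lock_hole [431. 176. 517. 355.] 0.83
```

View pics/side0.png

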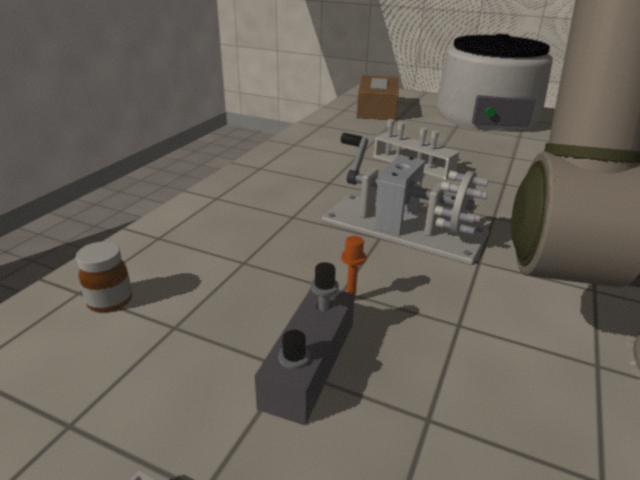

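View pics/top0.png

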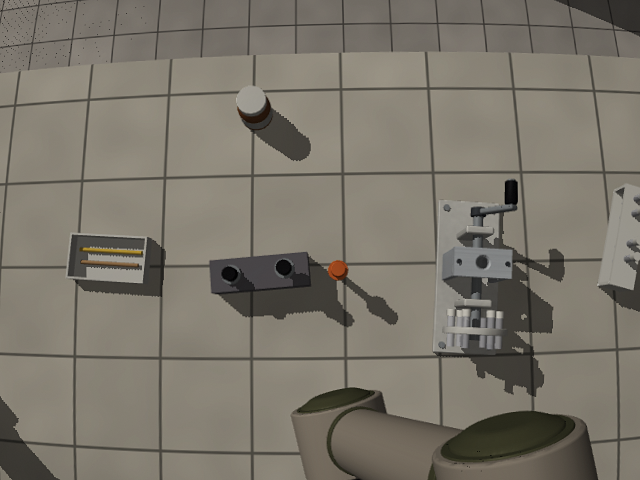

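Side view: the long pin's grip is at (325,275), the stubby pin's at (293,345), and an orange look-alike stands at (354,250). Top view: long pin (284,268), stubby pin (230,274), orange (338,270), plate hole (482,262), crank handle (511,192).

Run:
```python
from h import *
s=eyes.capture("side");t=eyes.capture("top")
f=t["frame"]; save({"frame":np.hstack([cv2.resize(f[160:370,410:550],None,fx=2.8,fy=2.8,interpolation=2),cv2.resize(s["frame"][120:267,330:430],None,fx=4,fy=4,interpolation=2)])},"crop1")
for n,u,v in(("long",(325,275),(284,268)),("stub",(293,345),(230,274)),("orange",(354,247),(338,270)),("handle",(353,140),(511,192)),("hole",(402,162),(482,262))):
    X=tri(s,u,t,v);print(n,X.round(1),(proj(s,X)-u).round(1),(proj(t,X)-v).round(1))
print("hole z122",atz(t,(482,262),122),"long z103",atz(t,(284,268),116))
for c in((444,249),(511,248),(513,277),(444,276)): print(atz(t,c,122).round(1))
```

```text
long [496.9 151.6 104.8] [[0.8 0.1]] [[-0.2 -0.6]]
stub [490.4 251.3  74.6] [[1.3 0.2]] [[-0.3 -0.8]]
orange [493.2  58.8  95. ] [[0.7 0.1]] [[-0.2 -0.6]]
handle [ 615.8 -239.6  136.4] [[-0.8 -0.1]] [[0.3 0.9]]
hole [ 499.  -182.5  133.8] [[0.3 0. ]] [[-0.1 -0.3]]
hole z122 [ 499.64318131 -185.77985563  122.        ] long z103 [494.82896386 150.17547739 116.        ]
[ 522.8 -121.4  122. ]
[ 522.8 -237.7  122. ]
[ 473.2 -238.5  122. ]
[ 477.  -119.6  122. ]
```

View pics/crop1.png

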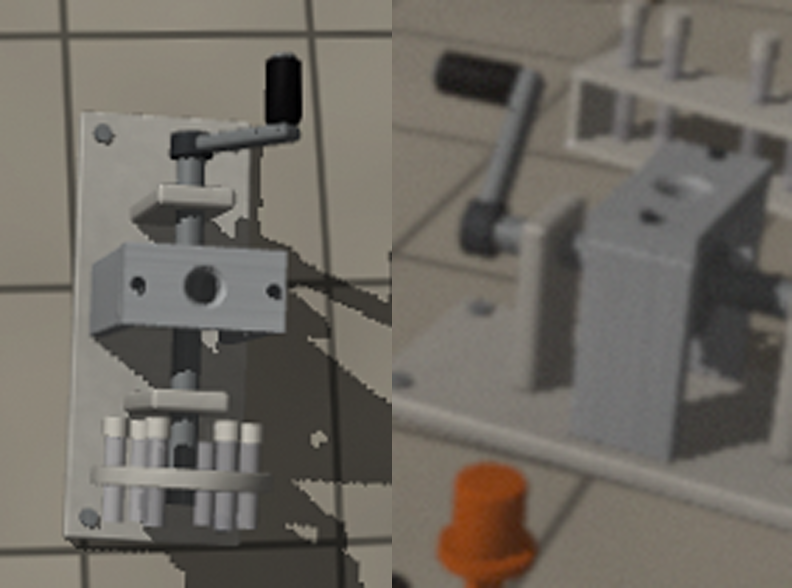

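```bash
cat > fit.py <<'E'
from h import *
from scipy.optimize import least_squares
s=eyes.capture("side");t=eyes.capture("top")
def H(X,v):
    c,n=np.cos(v[2]),np.sin(v[2]); return np.array([v[0]+c*X[0]-n*X[1],v[1]+n*X[0]+c*X[1],122+X[2]])
obs=[(t,(483.2,261.8),(0,0,0)),(t,(455.4,246.8),(25,50,0)),(t,(511.8,249.3),(25,-50,0)),(t,(512.5,278.6),(-25,-50,0)),
(s,(403.2,166.7),(0,0,0)),(s,(379,180),(25,50,0)),(s,(404.5,186),(-25,50,0)),(s,(424.5,159.5),(-25,-50,0)),
(t,(511.4,192.1),None),(s,(352,139),None)]
def f(v):
    return np.hstack([proj(p,H(X if X else (121,-70*np.sin(v[3]),-42+70*np.cos(v[3])),v))[0]-u for p,u,X in obs])
r=least_squares(f,[499,-185,0,.8],loss="soft_l1");v=r.x
print(v.round(3));print(f(v).reshape(-1,2).round(1))
print("handle",H((121,-70*np.sin(v[3]),-42+70*np.cos(v[3])),v),"up",H((121,0,28),v))
E
python3 fit.py
```

```text
[ 4.99163e+02 -1.88594e+02 -7.30000e-02  6.46000e-01]
[[ 0.4  0.5]
 [-0.4 -0.9]
 [ 0.7  0. ]
 [-0.5 -0.1]
 [-0.7  0.4]
 [-0.5 -6.2]
 [ 1.6 -5.9]
 [ 0.5  1.2]
 [-0.3  0.3]
 [-0.3  1.1]]
handle [ 616.75351973 -239.46397913  135.90749914] up [ 619.83785202 -197.45399896  150.        ]
```

Fit: hole at (499,-189), yaw -0.07, q about 0.65, handle at (617,-239,136). I'll move towards the handle and turn the jaws so they open across it.

Call:
drive_tool(series="1 -0.08 0 0 0 1 1;1 -0.08 0 0 0 1 1;1 -0.08 0 0 0 1 1;1 -0.08 0 0 0 1 1;1 -0.08 0 0 0 1 1;1 -0.08 0 0 0 1 1", newtons=30)

```text
time_s: 1.3
eef_pos: [332.3, -411.8, 231.3]
ee_rot: [0.0, 1.0, -0.024, -0.0]
force: [-0.9, -0.6, 0.2]
grip_width: 0.998
```

Call:
drive_tool(series="1 -0.77 0 0 0 0.05 1;1 -0.77 0 0 0 0.05 1;1 -0.77 0 0 0 0.05 1;1 -0.77 0 0 0 0.05 1;1 -0.77 0 0 0 0.05 1")

```text
time_s: 1.8
eef_pos: [456.6, -325.2, 231.1]
ee_rot: [0.0, 0.999, -0.035, -0.0]
force: [-0.8, 0.5, -0.2]
grip_width: 1.0
```

Call:
drive_tool(series="1 -0.72 0 0 0 0 1;1 -0.72 0 0 0 0 1;1 -0.72 0 0 0 0 1;1 -0.72 0 0 0 0 1;1 -0.72 0 0 0 0 1")

```text
time_s: 2.3
eef_pos: [581.6, -248.5, 230.5]
ee_rot: [0.0, 0.999, -0.035, -0.001]
force: [0.1, 0.8, -0.7]
grip_width: 0.995
```

Run:
```python
from h import *
print(telemetry.sense()["eef_pos"],toolshift([619,-239.5,200]),toolshift([619,-239.5,118]))
p=eyes.capture("wrist"); save(p,"w1"); print(proj(p,[[616.8,-239.5,136],[499.2,-188.6,122]]))
```

```text
[ 581.62549323 -248.49408119  230.5284861 ] [ 0.30584621 -0.09650788  0.25394306] [ 0.30685406 -0.0965799   0.93727565]
[[300.70594487 191.81032125]
 [249.89425751 341.6158231 ]]
```

View pics/w1.png

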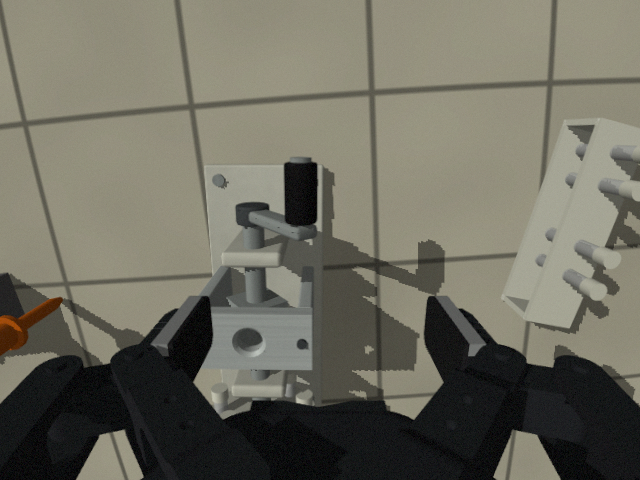

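The wrist view agrees with the fit: handle seen at (300,193), predicted (301,192); hole seen at (249,342), predicted (250,342). I'll descend over the handle and close.

Call:
drive_tool(series="0.31 -0.1 0.25 0 0 0 1;0.31 -0.1 0.25 0 0 0 1;0.31 -0.1 0.5 0 0 0 0.9;0.31 -0.1 0.75 0 0 0 0.8;0.31 -0.1 0.93 0 0 0 0.7;0.31 -0.1 0.93 0 0 0 0.7;0.31 -0.1 0.93 0 0 0 0.5;0.31 -0.1 0.93 0 0 0 0.4")

```text
time_s: 3.15
eef_pos: [619.2, -240.8, 121.5]
ee_rot: [0.001, 0.999, -0.036, 0.001]
force: [1.2, 0.4, -0.1]
grip_width: 0.4
```

Call:
drive_tool(series="0 0 0 0 0 0 0;0 0 0 0 0 0 0;0 0 0 0 0 0 0;0 0 0 0 0 0 0;0 0 0 0 0 0 0;0 0 0 0 0 0 0", newtons=30)

```text
time_s: 3.75
eef_pos: [619.3, -241.5, 122.3]
ee_rot: [0.002, 0.999, -0.036, 0.001]
force: [-2.2, -2.4, 5.6]
grip_width: 0.246
```

Call:
drive_tool(series="0 -0.04 -0.025 0 0 0 0;0 -0.08 -0.05 0 0 0 0;0 -0.12 -0.07 0 0 0 0;0 -0.165 -0.087 0 0 0 0;0 -0.21 -0.1 0 0 0 0;0 -0.26 -0.11 0 0 0 0;0 -0.31 -0.117 0 0 0 0;0 -0.36 -0.12 0 0 0 0;0 -0.36 -0.12 0 0 0 0;0 -0.36 -0.12 0 0 0 0;0 -0.36 -0.12 0 0 0 0")

```text
time_s: 4.85
eef_pos: [622.7, -197.4, 138.5]
ee_rot: [0.002, 0.999, -0.036, 0.002]
force: [-5.4, 3.4, 12.2]
grip_width: 0.247
```

Run:
```python
from h import *
print(telemetry.sense()["eef_pos"],telemetry.sense()["force"],toolshift([619.8,-197.5,135]))
t=eyes.capture("top");s=eyes.capture("side")
print(proj(t,[[619.8,-197.5,150]]),proj(s,[[619.8,-197.5,150]]))
save({"frame":np.hstack([cv2.resize(t["frame"][160:310,420:540],None,fx=3,fy=3),cv2.resize(s["frame"][100:250,320:440],None,fx=3,fy=3)])},"c2")
```

```text
[ 622.6906853  -197.4147338   138.54154593] [-5.40234869  3.40186488 12.1544152 ] [-0.02409531  0.0023385   0.02942354]
[[489.30066019 188.87966392]] [[342.25504852 139.43501444]]
```

View pics/c2.png

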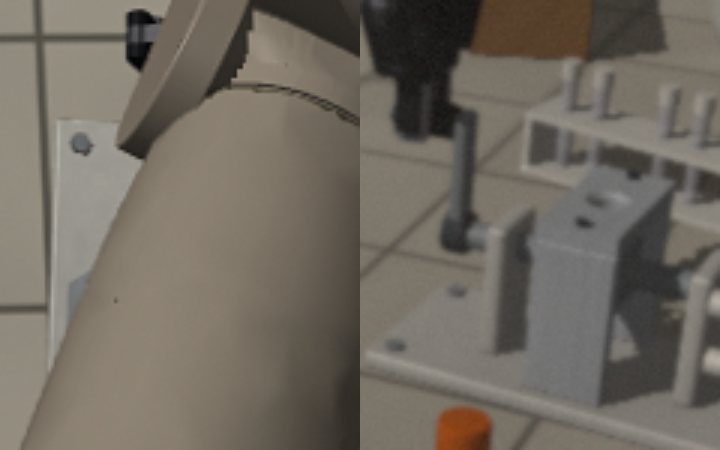

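The crank arm looks upright in the side view: hub at about (349,177), handle held at about (340,140). I'll release, go up and head for the pin.

Call:
drive_tool(series="0 0 0 0 0 0 0.5;0 0 0 0 0 0 0.8;0 0 0 0 0 0 0.8;0 0 0 0 0 0 0.8;0 0 0 0 0 0 0.8;0 0 -0.3 0 0 0 0.8;0 0 -0.6 0 0 0 0.8;0 0 -0.8 0 0 0 1;0 0 -0.8 0 0 0 1")

```text
time_s: 5.85
eef_pos: [623.3, -197.6, 238.5]
ee_rot: [0.003, 0.999, -0.036, 0.005]
force: [-0.1, -0.1, -0.4]
grip_width: 1.002
```

Call:
drive_tool(series="-0.8 -1 0 0 0 0 1;-0.8 -1 0 0 0 0 1;-0.8 -1 0 0 0 0 1;-0.8 -1 0 0 0 0 1;-0.8 -1 0 0 0 0 1")

```text
time_s: 6.35
eef_pos: [535.8, -70.4, 236.6]
ee_rot: [0.003, 0.999, -0.035, 0.005]
force: [0.1, 0.1, -0.1]
grip_width: 1.001
```

Call:
drive_tool(series="-0.4 -1 0 0 0 0 1;-0.4 -1 0 0 0 0 1;-0.4 -1 0 0 0 0 1;-0.4 -1 0 0 0 0 1;-0.4 -1 0 0 0 0 1")

```text
time_s: 6.85
eef_pos: [497.2, 52.0, 235.1]
ee_rot: [0.003, 0.999, -0.035, 0.005]
force: [0.3, -0.3, -0.2]
grip_width: 1.0
```

Run:
```python
from h import *
print(telemetry.sense()["eef_pos"],toolshift([496,151,200]),toolshift([496,151,94]))
t=eyes.capture("top");save(t,"t3")
p=eyes.capture("wrist"); save(p,"w3"); print(proj(p,[[496.9,151.6,103],[490.4,251.3,74]]), proj(t,[[619.8,-197.5,150]]))
for d in nets.spot_in("long_pin_head",p): print(d)
save({"frame":np.hstack([p["frame"],np.pad(cv2.resize(t["frame"][160:320,420:540],None,fx=1.3,fy=1.3),((0,272),(0,0),(0,0)))])},"c3")
```

```text
[497.16462578  51.99990532 235.08245983] [-0.07042771 -0.82406303  0.2866205 ] [-0.0792583  -0.82947516  1.16989311]
[[191.51269904 239.6735558 ]
 [ 94.90831684 245.87308823]] [[489.30066019 188.87966392]]
{'rect': [287.6, 210.3, 329.8, 247.8], 'confidence': 0.86}
{'rect': [172.9, 214.6, 221.3, 258.9], 'confidence': 0.71}
```

View pics/c3.png

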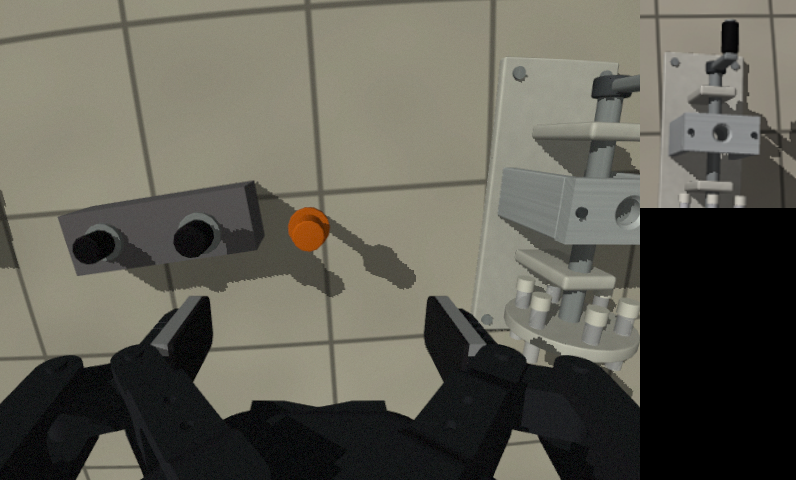

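Long pin grip seen at about (194,236), predicted (192,240), so it agrees. The top crop puts the handle at (489,188), predicted (489,189), so the crank is upright. I'll go over the pin and then down.

Call:
drive_tool(series="-0.06 -0.82 0 0 0 0 1;-0.06 -0.82 0 0 0 0 1;-0.06 -0.82 0.2 0 0 0 1;-0.06 -0.82 0.4 0 0 0 1;-0.06 -0.82 0.4 0 0 0 1;-0.06 -0.82 0.4 0 0 0 1")

```text
time_s: 7.6
eef_pos: [498.0, 149.0, 186.9]
ee_rot: [0.003, 0.999, -0.037, 0.005]
force: [-0.7, -0.2, 0.3]
grip_width: 0.998
```

Run:
```python
from h import *
s=telemetry.sense();print(s["eef_pos"],s["ee_rot"],toolshift([497.5,151,95]))
p=eyes.capture("wrist"); save(p,"w4"); print(proj(p,[[497.5,151,116],[497.5,151,103],[490.4,251.3,74]]))
print(nets.spot_in("long_pin_head",p))
```

```text
[498.00368466 148.96365034 186.90695342] [ 0.00315604  0.99931258 -0.03662866  0.00477012] [-0.01290654 -0.0211797   0.76568915]
[[314.17008076 254.95581008]
 [314.26198957 248.90414619]
 [181.78897808 256.26547571]]
[{'rect': [289.4, 217.5, 339.4, 275.2], 'confidence': 0.75}, {'rect': [408.7, 210.7, 472.9, 260.6], 'confidence': 0.65}]
```

View pics/w4.png

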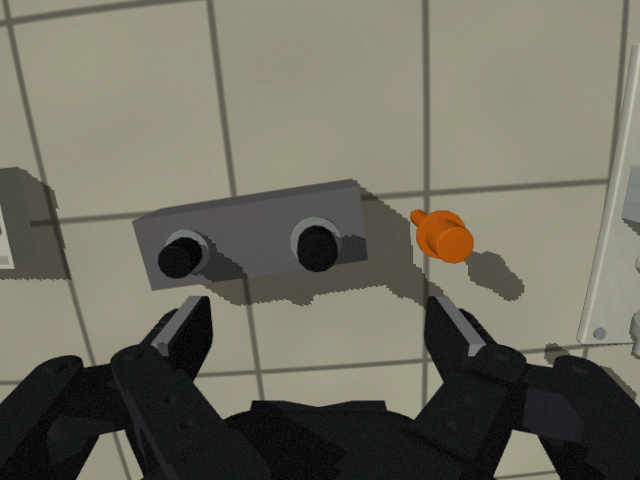

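Grip top is at about (318,251), predicted (314,255), so the pin is about 2.5 mm off: roughly (500,149). I'll descend with that correction.

Call:
drive_tool(series="0.01 -0.005 0.2 0 0 0 0.7;0.01 -0.005 0.4 0 0 0 0.7;0.01 -0.005 0.6 0 0 0 0.7;0.01 -0.005 0.72 0 0 0 0.7;0.01 -0.005 0.77 0 0 0 0.7;0.01 -0.005 0.77 0 0 0 0.7;0.01 -0.005 0.77 0 0 0 0.5")

```text
time_s: 8.4
eef_pos: [501.3, 149.0, 96.5]
ee_rot: [0.003, 0.999, -0.037, 0.007]
force: [-0.3, 0.6, 0.3]
grip_width: 0.545
```

Call:
drive_tool(series="0 0 0 0 0 0 0.4;0 0 0 0 0 0 0.2;0 0 0 0 0 0 0;0 0 0 0 0 0 0;0 0 0 0 0 0 0;0 0 0 0 0 0 0;0 0 0 0 0 0 0", newtons=50)

```text
time_s: 9.1
eef_pos: [502.1, 149.2, 97.7]
ee_rot: [0.003, 0.999, -0.037, 0.008]
force: [0.1, 1.0, 6.0]
grip_width: 0.288
```

Call:
drive_tool(series="0 0 -0.1 0 0 0 0;0 0 -0.2 0 0 0 0;0 0 -0.35 0 0 0 0;0 0 -0.55 0 0 0 0;0 0 -0.75 0 0 0 0;0 0 -1 0 0 0 0;0 0 -1 0 0 0 0;0 0 -1 0 0 0 0")

```text
time_s: 9.9
eef_pos: [500.1, 149.9, 218.3]
ee_rot: [0.003, 0.999, -0.037, 0.009]
force: [0.2, -0.1, -3.3]
grip_width: 0.284
```

Call:
drive_tool(series="0 0.4 -0.25 0.02 0 0 0;0 0.8 -0.25 0 0 0 0;0 1 -0.25 0 0 0 0;0 1 -0.25 0 0 0 0;0 1 -0.25 0 0 0 0")

```text
time_s: 10.4
eef_pos: [490.4, 30.3, 248.0]
ee_rot: [0.002, 0.999, -0.037, 0.008]
force: [0.1, 0.5, -0.6]
grip_width: 0.282
```

Call:
drive_tool(series="0 0.4 0 0 0 0 0;0 0.8 0 0 0 0 0;0 1 0 0 0 0 0;0 1 0 0 0 0 0;0 1 0 0 0 0 0")

```text
time_s: 10.9
eef_pos: [481.5, -88.5, 248.0]
ee_rot: [0.002, 0.999, -0.037, 0.007]
force: [0.1, 0.8, -1.5]
grip_width: 0.283
```

Run:
```python
from h import *
from scipy.spatial.transform import Rotation as R
s=telemetry.sense();q=s["ee_rot"];r=R.from_quat([q[1],q[2],q[3],q[0]]);print(s["eef_pos"],s["grip_width"],s["force"],toolshift([499.2,-188.6,230]))
print(r.as_matrix().round(4))
p=eyes.capture("wrist");t=eyes.capture("top");sd=eyes.capture("side")
T=np.array(s["eef_pos"]); print([proj(c,[T+[0,0,9],T+[0,0,22],T-[0,0,84]]).round(1).tolist() for c in(p,t,sd)])
save(p,"w5")
save({"frame":np.hstack([cv2.resize(p["frame"],(480,360)),np.pad(cv2.resize(sd["frame"][20:200,270:430],None,fx=2,fy=2),((0,0),(0,0),(0,0)))])},"c5")
```

```text
[481.46808043 -88.47045885 247.95898305] 0.28258892885773956 [ 0.05366536  0.82912265 -1.51285103] [0.20694769 0.82066415 0.15543538]
[[ 0.9972 -0.0741  0.0142]
 [-0.074  -0.9972 -0.0044]
 [ 0.0145  0.0034 -0.9999]]
[[[318.2, 312.9], [318.3, 328.7], [317.7, 248.5]], [[440.7, 265.8], [442.4, 264.9], [429.8, 271.5]], [[404.7, 107.3], [405.7, 98.4], [398.2, 166.5]]]
```

View pics/c5.png

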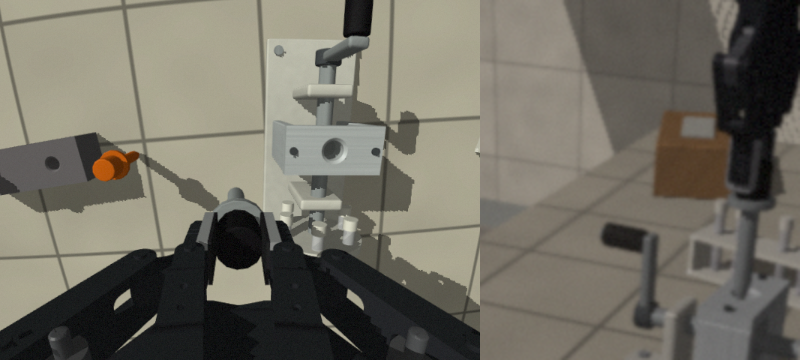

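The pin is held upright with its tip at about (315,253) full-scale in the wrist view, roughly 2–3 mm to -x of the tool axis. The crank is still upright. I'll move over the hole with the tip just above the plate.

Call:
drive_tool(series="0.11 0.4 0 0 0 0 0;0.2 0.7 0 0 0 0 0;0.23 0.827 0 0 0 0 0;0.23 0.827 0.1 0 0 0 0;0.23 0.827 0.22 0 0 0 0;0.23 0.827 0.22 0 0 0 0;0.23 0.827 0.22 0 0 0 0")

```text
time_s: 11.75
eef_pos: [502.3, -187.8, 222.7]
ee_rot: [0.002, 0.999, -0.036, 0.007]
force: [-0.2, -0.1, -0.4]
grip_width: 0.286
```

Run:
```python
from h import *
s=telemetry.sense();print(s["eef_pos"],s["ee_rot"],toolshift([501.7,-189.6,220]))
p=eyes.capture("wrist");t=eyes.capture("top");sd=eyes.capture("side")
T=np.array(s["eef_pos"])
for c,n in((p,"w"),(sd,"s")): print(n,proj(c,[[499.2,-188.6,122],T-[2.5,-1,88]]).round(1).tolist())
save({"frame":np.hstack([cv2.resize(p["frame"][160:360,220:420],None,fx=2,fy=2,interpolation=2),cv2.resize(sd["frame"][80:200,350:450],(400,480),interpolation=2)[:400]])},"c6")
```

```text
[ 502.29351366 -187.80482235  222.74321741] [ 0.00194999  0.9993396  -0.03554459  0.00728963] [-0.0042068   0.01519616  0.02285222]
w [[319.0, 245.9], [316.4, 250.5]]
s [[402.5, 167.1], [402.7, 160.6]]
```

View pics/c6.png

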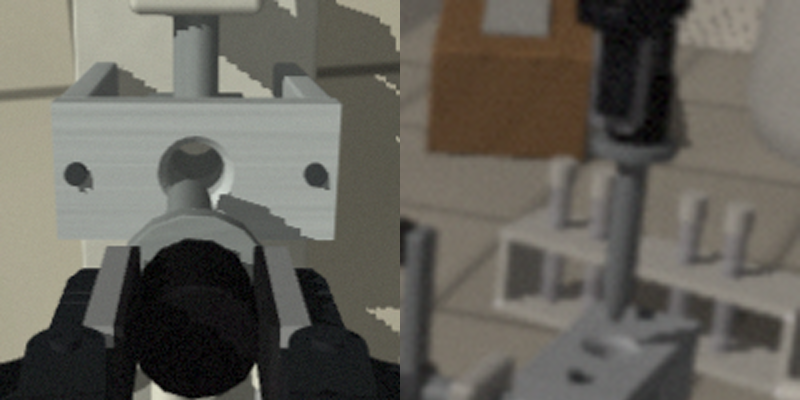

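Hole at (318,245) full-scale, as predicted. The pin tip is at about (315,251), 12 mm above it and within about 2–3 mm, so the taper will take it. I'll nudge and lower gradually.

Call:
drive_tool(series="0.01 0.016 0 0 0 0 0;0.01 0.016 0.05 0 0 0 0;0.008 0.016 0.1 0 0 0 0;0.007 0.016 0.15 0 0 0 0;0.005 0.015 0.2 0 0 0 0;0.005 0.015 0.25 0 0 0 0;0.005 0.015 0.3 0 0 0 0;0.005 0.015 0.3 0 0 0 0")

```text
time_s: 12.7
eef_pos: [503.3, -190.5, 186.5]
ee_rot: [0.002, 0.999, -0.036, 0.007]
force: [0.7, 0.4, -1.0]
grip_width: 0.279
```

Call:
drive_tool(series="0 0 0.05 0 0 0 0;0 0 0.1 0 0 0 0;-0.002 0 0.15 0 0 0 0;-0.002 0 0.2 0 0 0 0;-0.004 0 0.25 0 0 0 0;-0.004 0 0.3 0 0 0 0;-0.004 0 0.3 0 0 0 0")

```text
time_s: 13.4
eef_pos: [503.0, -190.4, 149.5]
ee_rot: [0.002, 0.999, -0.036, 0.007]
force: [0.4, -0.6, -1.8]
grip_width: 0.28
```

Clear so far. I'll push it on home.

Call:
drive_tool(series="0 0 0.03 0 0 0 0;0 0 0.06 0 0 0 0;0 0 0.08 0 0 0 0;0 0 0.1 0 0 0 0;0 0 0.115 0 0 0 0;0 0 0.13 0 0 0 0;0 0 0.13 0 0 0 0")

```text
time_s: 14.1
eef_pos: [503.4, -190.4, 136.1]
ee_rot: [0.002, 0.999, -0.036, 0.007]
force: [-7.9, 5.0, 17.5]
grip_width: 0.279
```

It stopped at z 136 with 17 N, the expected home height. Now release and retreat.

Call:
drive_tool(series="0 0 0 0 0 0 0.4;0 0 0 0 0 0 0.7;0 0 0 0 0 0 0.7;0 0 0 0 0 0 0.7;0 0 0 0 0 0 0.7;0 0 -0.1 0 0 0 0.7;0 0 -0.3 0 0 0 0.7;0 0 -0.6 0 0 0 0.8;0 0 -1 0 0 0 1;0 0 -1 0 0 0 1;0 0 -1 0 0 0 1")

```text
time_s: 15.2
eef_pos: [501.8, -190.0, 257.4]
ee_rot: [0.003, 0.999, -0.036, 0.008]
force: [0.2, -0.7, -1.4]
grip_width: 1.0
```

Call:
drive_tool(series="-1 0 0 0 0 0 1;-1 0 0 0 0 0 1;-1 0 0 0 0 0 1;-1 0 0 0 0 0 1;-1 0 0 0 0 0 1")

```text
time_s: 15.7
eef_pos: [382.2, -181.4, 255.2]
ee_rot: [0.002, 0.999, -0.036, 0.008]
force: [0.8, -0.4, 0.5]
grip_width: 0.994
```

Run:
```python
from h import *
s=telemetry.sense();print(s["eef_pos"],s["time_s"],s["force"])
t=eyes.capture("top");sd=eyes.capture("side")
for c,n in((t,"t"),(sd,"s")): print(n,proj(c,[[499.2,-188.6,141],[499.2,-188.6,154],[619.8,-197.5,150],[490.4,251.3,74]]).round(1).tolist())
save({"frame":np.hstack([cv2.resize(t["frame"][170:300,430:530],(400,520),interpolation=2),cv2.resize(sd["frame"][100:230,335:435],(400,520),interpolation=2)])},"c7")
```

```text
[ 382.17996989 -181.41426888  255.15764211] 15.7 [ 0.76466918 -0.3555203   0.50163799]
t [[486.6, 261.0], [488.8, 260.2], [489.3, 188.9], [229.8, 273.3]]
s [[403.7, 157.0], [404.5, 150.0], [342.3, 139.4], [294.3, 345.6]]
```

View pics/c7.png

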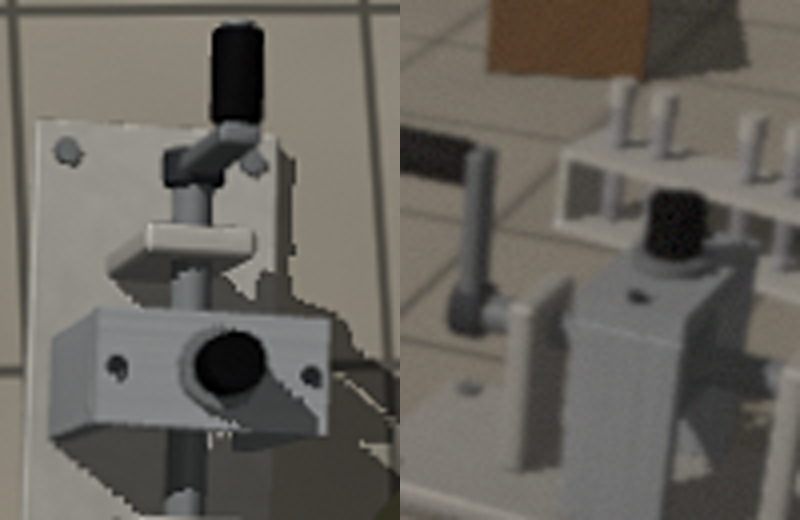

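The flange lies on the plate. Grip centre is seen in the side view at (404,156), predicted (404,157) for fully home. In the top view the grip top is at about (488,260), predicted (489,260). The crank is upright. Handing in.

```bash
python3 -c "
from rig import ctrl
print(ctrl.finish_job())"
```

```text
the job is handed in; nothing more can be done
None
```

The job is handed in. I turned the crank upright, took the long pin from the stand, pushed it home through plate and shaft, let go and backed the arm away. It took about 16 s of the 58 s allowed.

- **Pin:** it met resistance at about 17 N at the expected home height. In the last pictures its flange lies on the plate, and its grip is within about 1 px of where it should be when fully home.
- **Crank:** the handle was within about 1 px of its predicted upright position after I released it, and the crank still looks upright with the pin in.
- **Stubby pin and orange look-alike:** I did not touch either. I did not measure the stubby pin again at the end.
- **Small disagreements:** before the grasp, the wrist view put the pin about 2–3 mm from my first estimate, so I corrected for that. Before insertion, the side and wrist views differed by about 3–4 mm on where the pin's tip was. The taper covered it, and no contact force showed until the flange seated.

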